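# Clear the probe, tug the sample chamber's cover and hold it open

### The arm

A 7-joint arm with a two-finger parallel gripper is mounted at the origin on the work surface. World frame = base frame: x ahead of the robot, y to its left, z up, the work surface at z = 0. Lengths are in m, angles in rad, forces in N, time in s.
With the tool pointing down it reaches from about 0.35 to 0.9 m from the base axis. Payload 19.9 kg.
Tool frame: the origin (TCP) lies between the finger pads; the fingertips stand 14 mm ahead of it and the grasp point (between the pads) lies 5 mm behind it (robot.tip_extent is the z of the fingertips in the tool frame, in m); z points along the fingers, y is the direction in which the jaws open and shut (so a half turn about z gives the same grasp; the last joint's range is limited). The gripper opens to 94 mm and grips with 3 to 60 N. Pads are 16 mm wide; open, the fingers measure 119 mm over their backs; the gripper's body (75 mm by 177 mm) begins 78 mm behind the grasp point.
Start: joints at [1.129, 0.417, -0.01, 1.614, 0.005, 1.111, -0.053], TCP at [0.243, -0.576, 0.219] pointing down, gripper open.
Joint ranges: [-2.81, 2.81], [-0.39, 2.02], [-1.27, 1.25], [0.06, 2.57], [-1.19, 4.33], [0.19, 2], [-2.82, 2.82]. Speed limits (rad/s): [1.89, 1.89, 2.39, 2.39, 3.01, 3.01, 3.01].

### API

Orientations are given as [roll, pitch, yaw] about the fixed x, y, z axes, in that order (R = Rz(yaw) Ry(pitch) Rx(roll)).
In Python, from cell import observe, vision, robot gives the robot as it stands.
- The arm moves only by the tool step_arm, never from a script. Its arguments are lists of equal length, an entry for each row: "gripper": the opening in per cent of the stroke, from 0 (shut) to 100 (fully open); "translation": the shift along the tool's x, y, z in m, a list of three; "yaw": the turn about the tool's z in rad. A call has 1 to 20 rows; each row is the pose to reach, as a shift and turn from the pose commanded when the call began, along the tool's axes at that moment; what a row does not reach only later rows make up. A row lasts 1/12 s, in which the tool goes at most 41.7 mm and 7.16 degrees, less where a joint would pass 70% of its speed; a pose out of reach is approached as far as the arm can. A call with a gripper value outside its range is refused whole. The fingers move at their own pace and stop on an object; "newtons" is the grip in N (left out, the last holds). Time passes only in rows, so rows that repeat a pose let the fingers close. It gives the time, the measured TCP pose, the force and the opening at its end, in the units of the state.
- observe(): the state, without advancing time (a new reading comes with each control period).
- vision.grab_frame(name): name is "scene" or "top" or "wrist"; returns the picture (480x640x3 uint8, red, green, blue); there is no depth.
- vision.camera_model(name): a dict with "fx", "fy", "cx", "cy" (pixels), "rvec" (rotation vector, rad) and "tvec" (3), from world to camera coordinates, as OpenCV has them; the wrist camera has in their place "hand_eye" (4x4, takes a point from camera to tool coordinates, whose origin is the TCP and whose axes are the flange's). Camera axes: x right, y down, z forward; pixel columns grow to the right and rows downward; lengths in m; the calibration is good to about 2 mm. A picture is of the moment at which its call begins: read the wrist's pose just before it. camera_model takes no time and is no camera call.
- robot.hand_in(): hands the job in, once; it reports no verdict.
The state is a dict: "time": time; "joint_pos": joint angles; "joint_velocities": joint speeds; "tau": joint torques, N m; "tool_pos": TCP position; "ee_rot": TCP orientation; "contact_force": force on the tool from outside, world axes, zero at the start; "wrist_torque": the same for the moment, N m; "opening": finger opening in m.
Only numpy, scipy, OpenCV 4.12 (cv2) and the standard library are available. Lean on these libraries where they do the work, as an engineer would, in place of code of your own. Each camera call takes 0.05 s, during which the arm holds its last target.

### The job

Take the probe out of the port in the sample chamber's cover and stand it upright in the blue holder cup, all the way down, and let go of it. Then, without touching the green release slide yet, give the cover a tug up by its handle to learn whether its catch is holding; if it is caught, push the release slide fully across towards the handle, and then lift the cover by its handle to about 50 degrees and finish while still holding it open there. Leave the cup, the beaker, the jar and the dish standing where they are.

Things in the scene. Friction and masses are not known exactly. Their poses are not given: they have to be found in the camera images.
- chamber: white sample chamber, fixed. Origin on the bench plane; x points from its front (robot side, with handle and release) to its hinge side, y left, z up. Box: x -80 to 118 mm, y -140 to 140, top z 90 mm. Low step before it: x -155 to -80, same width, top z 45 mm. The catch is a bolt hidden in the front wall: one cannot see if it is caught. Once freed it stays free.
- cover: clear cover, 175 x 264 x 8 mm, about 0.35 kg, top at z 100 mm when shut. Origin on its hinge line (chamber x 100, y 0, z 92 mm); shut, its axes are the chamber's. Opening turns it about the chamber's +y: the handle rises and goes back over the box; stop at 1.25 rad. It falls shut if let go; lifting takes 1 to 3 N at the handle. Caught, it rises only 0.036 rad (8 mm at the handle), then stops hard.
- cover_handle (a point): middle of the cover's handle: round blue bar 10 mm thick, 76 mm long along the chamber's y, on two 8 mm arms with 60 mm between them. It is 220 mm from the hinge line and 4 mm above the cover's origin plane (shut: chamber x -120, y 0, z 96 mm). A clear gap of 35 mm lies between bar and cover edge and 46 mm from bar to step, so a finger fits on either side from above.
- release (a joint): position of the release slide in m: 0 home (starts 0 to 0.001), 0.0125 fully across. It slides along the chamber's +y, towards the handle, takes about 2 N and stays where it is left. Beyond 0.009 it has thrown a caught bolt free, provided nobody is pulling the cover up meanwhile. If the bolt is free it does nothing.
- release_knob (a point): middle of the top of the green release knob, 20 mm (x) x 14 mm (y) x 40 mm tall, standing on the step at its right-hand end; home at chamber frame -120, -118 mm, top at z 85 mm
- probe: sensor probe, 130 mm long, about 70 g: steel shaft 10 mm thick, 80 mm long, with an orange round head 28 mm in diameter, 50 mm tall, on top. Origin at the shaft's lower tip, z up the shaft. At the start it stands in an 18 mm port in the cover (chamber x 5, y 50 mm), head resting on the cover: tip at z 20, head z 100 to 150 mm. Draw it straight up.
- cup_mouth (a point): centre of the mouth of the blue holder cup, 100 mm above the bench: tube of 32 mm outer and 20 mm inner diameter, 83 mm deep, on a round grey foot of 84 mm diameter; 0.7 kg, loose. The probe's shaft goes in and its head rests on the rim, the tip then 80 mm below the mouth. It stands left or right of the chamber.
- beaker: glass beaker, 72 mm in diameter, 90 mm tall, origin under its middle; bystander
- jar: amber sample jar with green cap, 60 mm in diameter, 85 mm tall, origin under its middle; bystander
- dish: white dish, 90 mm in diameter, 50 mm tall, origin under its middle; bystander

How it is judged:
On the way, in this order (a step that is already met when the one before it is completed fails the run):
1. the probe stands upright in the cup, let go, with the cover still shut and the release still home (horizontal distance between probe and cup_mouth below 0.009 m and z of probe in the frame of cup_mouth below -0.073 m and angle between probe's own z axis and vertical below 0.15 rad and contact force between the fingers and probe below 0.05 N and linear speed of probe below 0.03 m/s and angle between cover's own z axis and vertical below 0.015 rad and value of joint release below 0.004 m), for 0.2 s.
2. the cover was tugged up (taking up its play at least) with the release slide still home (angle between cover's own z axis and vertical above 0.02 rad and value of joint release below 0.004 m and contact force between the fingers and cover above 0.3 N), for 0.05 s.
At the end, for the whole second after the job is handed in: The fingers hold the cover still (contact over 0.5 N, turning slower than 0.15 rad/s), open between 0.7 and 1.15 rad (40 to 66 degrees), short of its stop; the probe stands in the cup, upright within 0.15 rad, its tip at least 73 mm below the mouth and within 9 mm of its axis, untouched and at rest (angle between cover's own z axis and vertical between 0.7 and 1.15 rad and angular speed of cover below 0.15 rad/s and contact force between the fingers and cover above 0.5 N and horizontal distance between probe and cup_mouth below 0.009 m and z of probe in the frame of cup_mouth below -0.073 m and angle between probe's own z axis and vertical below 0.15 rad and contact force between the fingers and probe below 0.05 N and linear speed of probe below 0.03 m/s); the arm keeps its last pose, push and grip.
It fails at once if the cup was shoved more than 40 mm or tipped over (distance of cup_mouth from where it was at the start of the episode above 0.04 m or angle between cup_mouth's own z axis and vertical above 0.4 rad).
It fails at once if a bystander was moved more than 30 mm or tipped over (distance of any of beaker, jar, dish from where it was at the start of the episode above 0.03 m or angle between any of beaker, jar, dish's own z axis and vertical above 0.4 rad).
It also fails if it takes over 72 s, if anything falls off the work surface, if the arm or the gripper's body presses on something with over 40 N, if the wrist force passes 120 N, or if a joint passes its speed limit or range.

## Working session

There is one attempt and no reset: what is moved stays moved. The work goes in short steps, Python scripts to look and compute and a tool call to move; the robot and the scene stay as the last step left them, time stands still between calls to the robot, and variables do not carry over. Pictures are saved under pics/ and viewed, and the job is handed in when it is done.

Besides the shell and the picture viewer there is one more tool, called after "Emit:" as name(argument=value, ...) on one line, values as JSON. step_arm: Moves the arm, as the interface text tells. Its arguments: {"type":"object","properties":{"gripper":{"type":"array","items":{"type":"number"}},"translation":{"type":"array","items":{"type":"array","items":{"type":"number"}}},"yaw":{"type":"array","items":{"type":"number"}},"newtons":{"type":"number"}},"required":["gripper","translation","yaw"]}

```bash
ls; mkdir -p pics
python3 - <<'E'
from cell import observe, vision, robot
import cv2
s=observe(); print(s)
for n in ("scene","top","wrist"):
    im=vision.grab_frame(n); cv2.imwrite(f"pics/{n}0.png",im[:,:,::-1]); print(n,vision.camera_model(n))
print(robot.tip_extent)
E
```

```text
pics
{'time': 0.0, 'joint_pos': array([ 1.12946581,  0.41796695, -0.01034809,  1.61415664,  0.0046681 ,
        1.11068353, -0.0530389 ]), 'joint_velocities': array([ 9.24570543e-06,  5.73645679e-04, -6.75645385e-04, -2.08637120e-04,
       -1.90548251e-03, -1.29363671e-03, -8.11546294e-04]), 'tau': array([ 1.70736994e-04, -8.51249313e+01,  6.39081728e-01, -4.25986183e+01,
       -4.87773155e-02,  1.87211955e-02,  1.78347595e-04]), 'tool_pos': array([ 0.24317596, -0.57537281,  0.21883681]), 'ee_rot': array([-3.14040304e+00,  4.30214473e-05,  3.99826852e-01]), 'contact_force': array([-0.39443393,  0.17236757, -0.94749414]), 'wrist_torque': array([ 0.03265391, -0.03710175,  0.01004107]), 'opening': 0.09393629969005675}
scene {'fx': 491.8381851932397, 'fy': 491.8381851932397, 'cx': 325.08540934492225, 'cy': 236.70365031295816, 'rvec': array([ 1.38945598,  2.07707663, -0.97829657]), 'tvec': array([ 0.20381427, -0.27374626,  1.31930593])}
top {'fx': 585.4678540446894, 'fy': 585.4678540446894, 'cx': 313.1028163121138, 'cy': 236.10995900605843, 'rvec': array([ 2.23272193, -1.97857135,  0.19765097]), 'tvec': array([-0.04778348,  0.56817389,  1.21345168])}
wrist {'fx': 374.9473117123719, 'fy': 374.9473117123719, 'cx': 314.5445797658018, 'cy': 240.67969183092256, 'hand_eye': array([[ 1.20632693e-03, -9.66079333e-01, -2.58242653e-01,
         7.55033209e-02],
       [ 9.99999218e-01,  1.08016859e-03,  6.30404910e-04,
         5.84512718e-05],
       [-3.30075553e-04, -2.58243212e-01,  9.66079880e-01,
        -1.66213073e-01],
       [ 0.00000000e+00,  0.00000000e+00,  0.00000000e+00,
         1.00000000e+00]])}
0.014
```

View pics/top0.png

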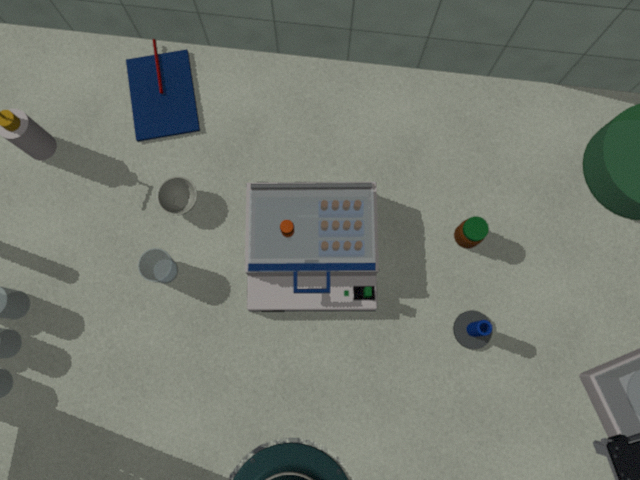

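View pics/scene0.png

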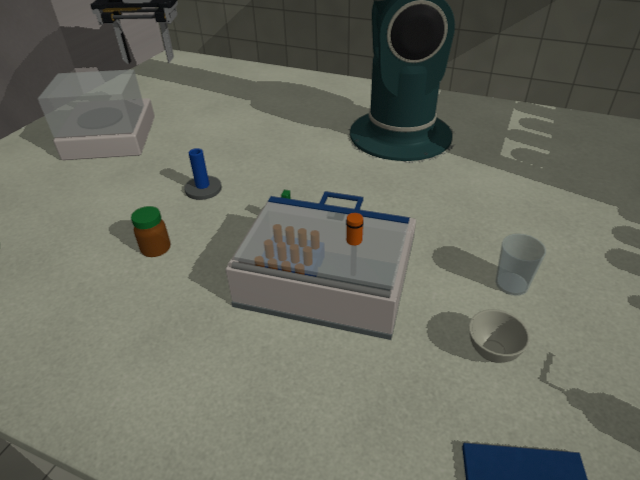

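View pics/wrist0.png

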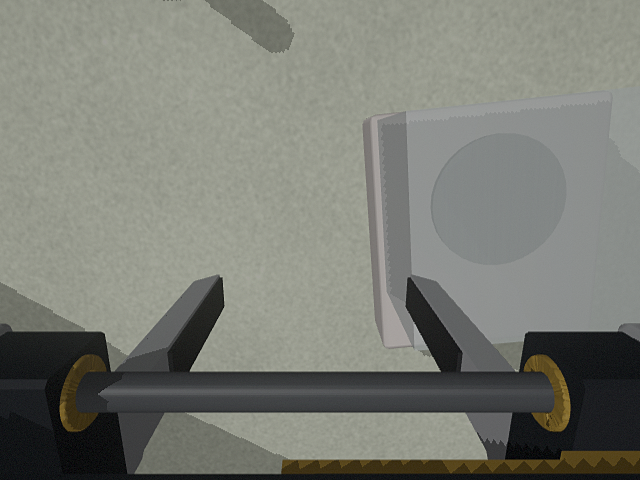

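The top view shows the orange probe head at about (287,228), the handle at (311,283), the green release at (368,293) and the blue cup at (482,328). Now I'll turn these into positions.

```bash
cat > h.py <<'E'
import numpy as np, cv2
from cell import observe, vision, robot
from scipy.spatial.transform import Rotation as Ro
def cam(n,s=None):
    m=vision.camera_model(n); K=np.array([[m['fx'],0,m['cx']],[0,m['fy'],m['cy']],[0,0,1]])
    if n!='wrist':
        R,_=cv2.Rodrigues(m['rvec']); return K,R,np.array(m['tvec'])
    T=np.eye(4);T[:3,:3]=Ro.from_euler('xyz',s['ee_rot']).as_matrix();T[:3,3]=s['tool_pos']
    T=np.linalg.inv(T@m['hand_eye']); return K,T[:3,:3],T[:3,3]
def ray(n,uv,s=None):
    K,R,t=cam(n,s); c=-R.T@t; d=R.T@np.linalg.inv(K)@np.array([uv[0],uv[1],1.]); return c,d/np.linalg.norm(d)
def onz(n,uv,z,s=None):
    c,d=ray(n,uv,s); return c+d*(z-c[2])/d[2]
def two(a,b):
    (c1,d1),(c2,d2)=a,b
    l=np.linalg.lstsq(np.c_[d1,-d2],c2-c1,rcond=None)[0]; p,q=c1+l[0]*d1,c2+l[1]*d2
    return (p+q)/2,np.linalg.norm(p-q)
def proj(n,P,s=None):
    K,R,t=cam(n,s); p=(R@np.atleast_2d(P).T).T+t; p=p@K.T; return p[:,:2]/p[:,2:]
def blobs(im,lo,hi,amin=15):
    h=cv2.cvtColor(im,cv2.COLOR_RGB2HSV); m=cv2.inRange(h,np.array(lo),np.array(hi))
    n,l,st,c=cv2.connectedComponentsWithStats(m); return m,l,[(i,c[i].round(1),st[i]) for i in range(1,n) if st[i][4]>=amin]
E
python3 - <<'E'
from h import *
for n in ("top","scene"):
    im=cv2.imread(f"pics/{n}0.png")[:,:,::-1].copy()
    for nm,lo,hi in (("orange",(5,180,120),(15,255,255)),("blue",(105,150,60),(125,255,255)),("green",(50,120,40),(75,255,255))):
        m,l,b=blobs(im,lo,hi); print(n,nm,[(tuple(c),st.tolist()) for _,c,st in b])
a=cv2.imread("pics/top0.png")
cv2.imwrite("pics/crop1.png",cv2.resize(a[170:320,235:385],None,fx=4,fy=4,interpolation=cv2.INTER_CUBIC))
cv2.imwrite("pics/crop2.png",cv2.resize(a[290:370,430:530],None,fx=6,fy=6,interpolation=cv2.INTER_CUBIC))
E
```

```text
top orange [((np.float64(286.2), np.float64(225.9)), [281, 220, 12, 12, 111])]
top blue [((np.float64(162.2), np.float64(96.0)), [127, 50, 72, 90, 4706]), ((np.float64(312.0), np.float64(266.5)), [249, 263, 126, 8, 748]), ((np.float64(311.5), np.float64(285.3)), [294, 272, 36, 20, 163]), ((np.float64(478.6), np.float64(328.1)), [467, 320, 25, 16, 268])]
top green [((np.float64(627.8), np.float64(110.9)), [624, 108, 9, 7, 15]), ((np.float64(475.1), np.float64(228.6)), [463, 217, 25, 24, 466]), ((np.float64(367.4), np.float64(291.4)), [363, 287, 9, 10, 77])]
scene orange [((np.float64(355.0), np.float64(218.1)), [347, 213, 16, 13, 136]), ((np.float64(358.5), np.float64(236.1)), [355, 228, 7, 17, 86])]
scene blue [((np.float64(198.9), np.float64(168.3)), [189, 149, 20, 40, 493]), ((np.float64(339.2), np.float64(206.9)), [269, 192, 140, 31, 884]), ((np.float64(521.1), np.float64(463.7)), [464, 443, 123, 37, 3663])]
scene green [((np.float64(285.8), np.float64(194.0)), [282, 190, 8, 9, 54]), ((np.float64(145.8), np.float64(217.4)), [131, 207, 30, 22, 515])]
```

View pics/crop1.png

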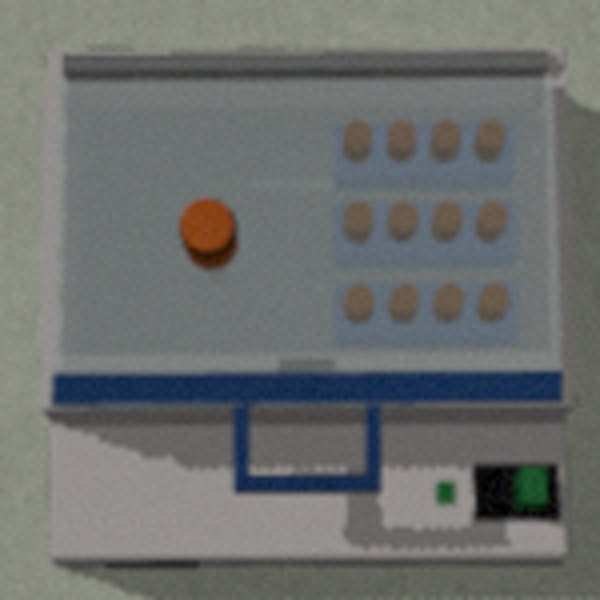

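View pics/crop2.png

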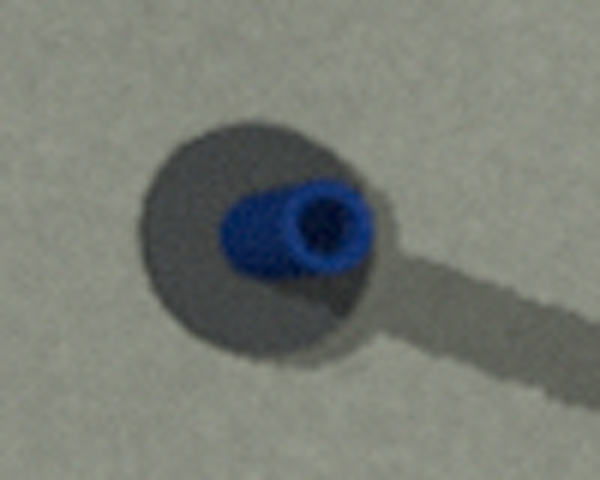

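Run:
```python
from h import *
from scipy.optimize import least_squares
c1=lambda x,y:(235+(x+.5)/4-.5,170+(y+.5)/4-.5)
c2=lambda x,y:(430+(x+.5)/6-.5,290+(y+.5)/6-.5)
pts=[((5,50,150),c1(208,226)),((-120,0,101),c1(308,484)),((-75,132,100),c1(52,402)),((-75,-132,100),c1(562,399)),((-155,140,45),c1(50,557)),((-155,-140,45),c1(565,558))]
L=np.array([p[0] for p in pts])/1000; W=np.array([onz('top',uv,p[2]/1000) for p,uv in pts])
def f(q):
    c,s=np.cos(q[2]),np.sin(q[2]); return np.c_[c*L[:,0]-s*L[:,1]+q[0],s*L[:,0]+c*L[:,1]+q[1]]
r=least_squares(lambda q:(f(q)-W[:,:2]).ravel(),[.6,0,0]); q=r.x; print(q,(r.fun.reshape(-1,2)*1000).round(1))
def w(x,y): 
    c,s=np.cos(q[2]),np.sin(q[2]); return c*x-s*y+q[0],s*x+c*y+q[1]
print("probe direct",onz('top',c1(208,226),.15),"fit",w(.005,.05))
print("knob direct",onz('top',c1(532,486),.085),w(-.12,-.118))
print("handle",w(-.12,0),"hinge",w(.1,0))
print("cup top",onz('top',c2(328,227),.1))
# scene cup
for n in ('scene',):
    P=[(*w(.005,.05),.15),(*w(-.12,0),.101),(*w(-.12,-.118),.085),(*onz('top',c2(328,227),.1)[:2],.1)]
    print(proj(n,P))
for uv,z in (((178,193),.05),((158,258),.09),((475.1,228.6),.085)): print(onz('top',uv,z))
a=cv2.imread("pics/scene0.png")
cv2.imwrite("pics/crop3.png",cv2.resize(a[140:250,170:380],None,fx=3.8,fy=3.8,interpolation=cv2.INTER_CUBIC))
```

```text
[0.5661928  0.02395077 0.12190995] [[ 0.   0.3]
 [ 0.   0.4]
 [ 2.2  0.1]
 [ 1.   0.1]
 [-2.4  1.9]
 [-0.9 -2.7]]
probe direct [0.56503381 0.073913   0.15      ] fit (np.float64(0.565075278615291), np.float64(0.07418771648680182))
knob direct [ 0.46177705 -0.1066151   0.085     ] (np.float64(0.4614331841056938), np.float64(-0.1077664432503795))
handle (np.float64(0.4470834161619512), np.float64(0.009357782083070336)) hinge (np.float64(0.6654506159361797), np.float64(0.03611158672394633))
cup top [ 0.41505556 -0.3480093   0.1       ]
[[355.84159982 217.05419334]
 [344.56883427 194.30453141]
 [286.69122546 192.23390336]
 [196.64446652 151.79452291]]
[0.63216762 0.33027998 0.05      ]
[0.47755895 0.33753338 0.09      ]
[ 0.62174594 -0.31990764  0.085     ]
```

View pics/crop3.png

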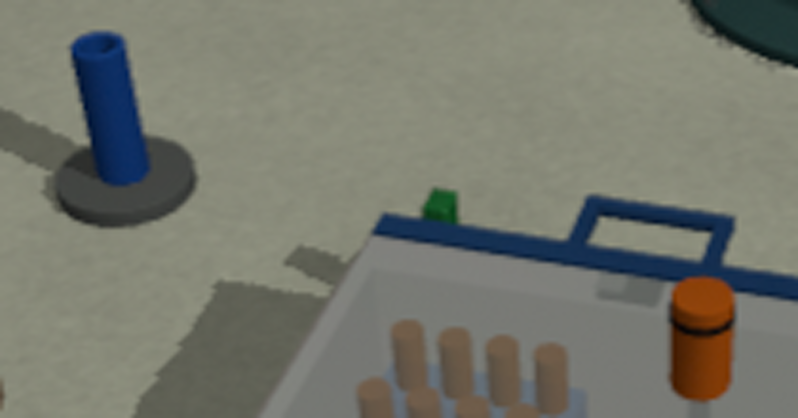

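The cup and probe agree between both views to within about 1 px. Next I move above the probe, turning the jaws to the chamber's x axis.

```bash
cat >> h.py <<'E'
def to(target,yaw=None,s=None):
    s=s or observe(); R=Ro.from_euler('xyz',s['ee_rot']).as_matrix()
    d=R.T@(np.array(target)-s['tool_pos']); print("tool shift",d.round(4), "yaw", None if yaw is None else round(float(-((yaw-s['ee_rot'][2]+np.pi)%(2*np.pi)-np.pi)),4))
E
python3 -c "
from h import *
to([.565,.074,.22],1.69)"
```

```text
tool shift [ 0.5492 -0.473  -0.0006] yaw -1.2902
```

Emit:
step_arm(gripper=[70, 70, 70, 70, 70, 70, 70, 70, 70, 70, 70, 70, 70, 70, 70, 70, 70, 70, 70, 70], translation=[[0.549, -0.473, 0], [0.549, -0.473, 0], [0.549, -0.473, 0], [0.549, -0.473, 0], [0.549, -0.473, 0], [0.549, -0.473, 0], [0.549, -0.473, 0], [0.549, -0.473, 0], [0.549, -0.473, 0], [0.549, -0.473, 0], [0.549, -0.473, 0], [0.549, -0.473, 0], [0.549, -0.473, 0], [0.549, -0.473, 0], [0.549, -0.473, 0], [0.549, -0.473, 0], [0.549, -0.473, 0], [0.549, -0.473, 0], [0.549, -0.473, 0], [0.549, -0.473, 0]], yaw=[-1.29, -1.29, -1.29, -1.29, -1.29, -1.29, -1.29, -1.29, -1.29, -1.29, -1.29, -1.29, -1.29, -1.29, -1.29, -1.29, -1.29, -1.29, -1.29, -1.29])

```text
time: 1.82
tool_pos: [0.5647, 0.0745, 0.2189]
ee_rot: [-3.141, -0.0, 1.692]
contact_force: [0.6, -1.0, -0.0]
opening: 0.0658
```

Run:
```python
from h import *
s=observe(); im=vision.grab_frame('wrist'); cv2.imwrite("pics/w1.png",im[:,:,::-1])
m,l,b=blobs(im,(5,180,60),(15,255,255),40); print([(tuple(c),st.tolist()) for _,c,st in b])
print(proj('wrist',[[.565,.074,.15],[.447,.0094,.101]],s))
```

```text
[((np.float64(318.4), np.float64(231.2)), [301, 225, 35, 17, 275]), ((np.float64(318.3), np.float64(257.0)), [298, 237, 41, 42, 1340])]
[[314.15272375 259.39979937]
 [161.54952954 298.94602624]]
```

View pics/w1.png

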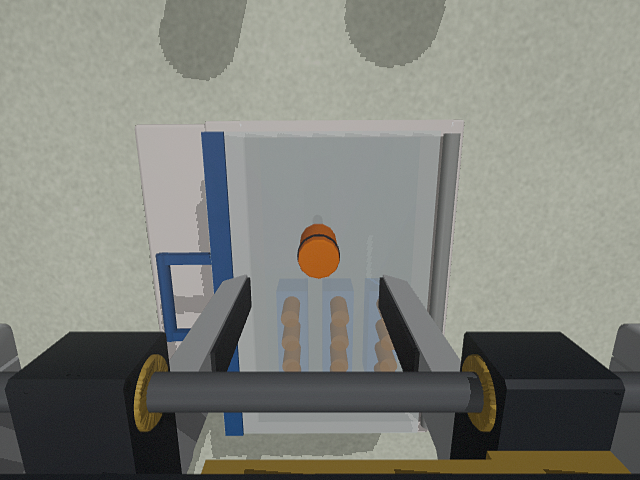

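Run:
```python
from h import *
s=observe()
p=onz('wrist',(318.3,257.3),.15,s); print(p); to([p[0],p[1],.121],1.693)
# handle bar from wrist: bar outline corners
print(onz('wrist',(162.5,297),.101,s))
```

```text
[0.56746921 0.07445668 0.15      ]
tool shift [0.0008 0.0031 0.0981] yaw -0.0031
[0.4475209  0.01006332 0.101     ]
```

Emit:
step_arm(gripper=[70, 70, 70, 70, 70, 70, 70, 70], translation=[[0, 0.0025, 0.02], [0, 0.0025, 0.05], [0, 0.0025, 0.075], [0, 0.0025, 0.09], [0, 0.0025, 0.098], [0, 0.0025, 0.098], [0, 0.0025, 0.098], [0, 0.0025, 0.098]], yaw=[0, 0, 0, 0, 0, 0, 0, 0])

```text
time: 2.53
tool_pos: [0.5679, 0.0737, 0.1227]
ee_rot: [3.14, 0.0, 1.689]
contact_force: [-0.1, -0.5, 1.4]
opening: 0.0655
```

Emit:
step_arm(gripper=[20, 20, 20, 20, 20, 20, 20, 20], translation=[[0, 0, 0], [0, 0, 0], [0, 0, 0], [0, 0, 0], [0, 0, 0], [0, 0, 0], [0, 0, 0], [0, 0, 0]], yaw=[0, 0, 0, 0, 0, 0, 0, 0], newtons=15)

```text
time: 3.2
tool_pos: [0.5674, 0.074, 0.1215]
ee_rot: [-3.142, -0.0, 1.69]
contact_force: [-0.7, 0.0, 2.3]
opening: 0.0276
```

Emit:
step_arm(gripper=[20, 20, 20, 20, 20, 20, 20, 20, 20], translation=[[0, 0, -0.01], [0, 0, -0.03], [0, 0, -0.05], [0, 0, -0.075], [0, 0, -0.1], [0, 0, -0.12], [0, 0, -0.13], [0, 0, -0.13], [0, 0, -0.13]], yaw=[0, 0, 0, 0, 0, 0, 0, 0, 0])

```text
time: 3.95
tool_pos: [0.5672, 0.0739, 0.2511]
ee_rot: [-3.142, 0.0, 1.69]
contact_force: [0.2, 0.3, -1.0]
opening: 0.0277
```

Run:
```python
from h import *
s=observe(); im=vision.grab_frame('wrist'); cv2.imwrite("pics/w2.png",im[:,:,::-1])
sc=vision.grab_frame('scene'); cv2.imwrite("pics/s2.png",sc[:,:,::-1])
to([.415,-.348,.25],1.69)
```

```text
tool shift [-0.4008 -0.2008  0.0005] yaw -0.0002
```

View pics/w2.png

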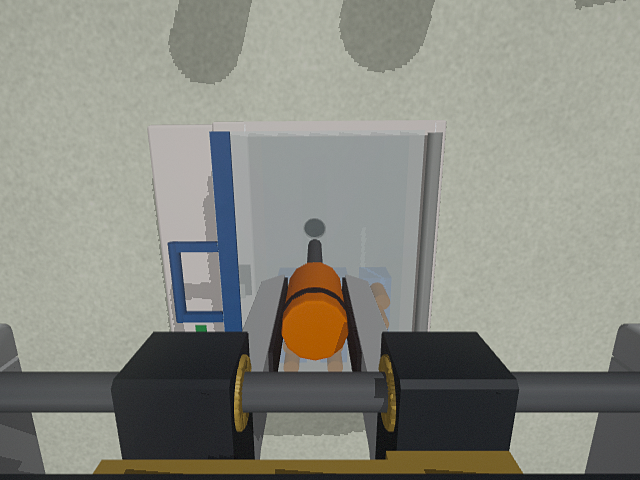

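View pics/s2.png

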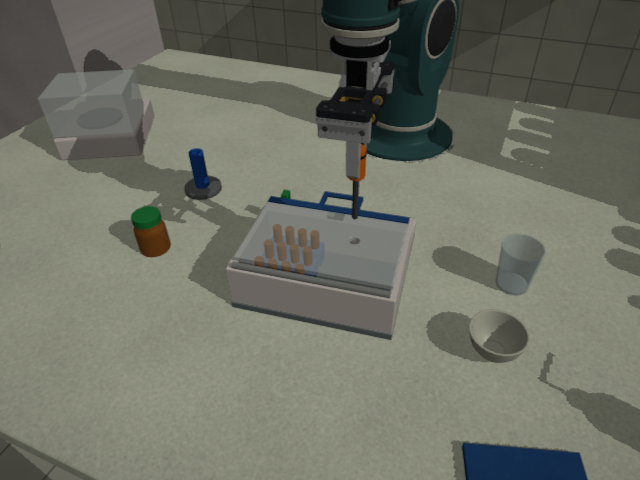

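Run:
```python
from h import *
s=observe(); print(s['tool_pos'])
R=Ro.from_euler('xyz',s['ee_rot']).as_matrix()
im=cv2.imread("pics/w2.png")[:,:,::-1].copy()
h=cv2.cvtColor(im,cv2.COLOR_RGB2HSV)
for z in (.275,.28,.285):
    p=onz('wrist',(315,327),z,s); print(z,R.T@(p-s['tool_pos']))
print(proj('wrist',[s['tool_pos']*[1,1,0]+[0,0,.28]],s))
m=cv2.inRange(h,np.array((5,180,60)),np.array((15,255,255))); 
print([ (v,np.where(m[v])[0][[0,-1]]) for v in range(290,365,6) if m[v].any()])
# shaft dark pix
g=im.max(2); print([(v,(np.where(g[v,300:332]<75)[0]+300)[[0,-1]]) for v in range(236,264,4) if (g[v,300:332]<75).any()])
```

```text
[0.56678298 0.07380465 0.25012649]
0.275 [ 0.0001721   0.00064204 -0.02487475]
0.28 [ 0.00283034  0.00062586 -0.0298744 ]
0.285 [ 0.00548857  0.00060968 -0.03487406]
[[313.29643167 333.34874709]]
[(290, array([288, 340])), (296, array([287, 342])), (302, array([285, 338])), (308, array([287, 342])), (314, array([284, 345])), (320, array([282, 346])), (326, array([282, 347])), (332, array([282, 348])), (338, array([284, 345])), (344, array([286, 343])), (350, array([291, 337])), (356, array([299, 330]))]
[(240, array([312, 316])), (244, array([309, 320])), (248, array([308, 320])), (252, array([308, 321])), (256, array([308, 321])), (260, array([307, 321]))]
```

Run:
```python
from h import *
s=observe()
for z in (.145,.15): print(proj('wrist',[s['tool_pos']*[1,1,0]+[0,0,z]],s), proj('scene',[s['tool_pos']*[1,1,0]+[0,0,z]]),proj('scene',[s['tool_pos']*[1,1,0]+[0,0,z+.08]]))
a=cv2.imread("pics/s2.png");b=cv2.imread("pics/w2.png")
cv2.imwrite("pics/c4.png",np.hstack([cv2.resize(a[130:230,320:400],(400,500),interpolation=cv2.INTER_CUBIC),cv2.resize(b[220:370,260:360],(333,500),interpolation=cv2.INTER_CUBIC)]))
```

```text
[[313.99083343 243.83467666]] [[355.18816342 220.00502081]] [[356.41970499 179.02643828]]
[[313.97678214 245.64600363]] [[355.26049926 217.59810208]] [[356.50229055 176.27846816]]
```

View pics/c4.png

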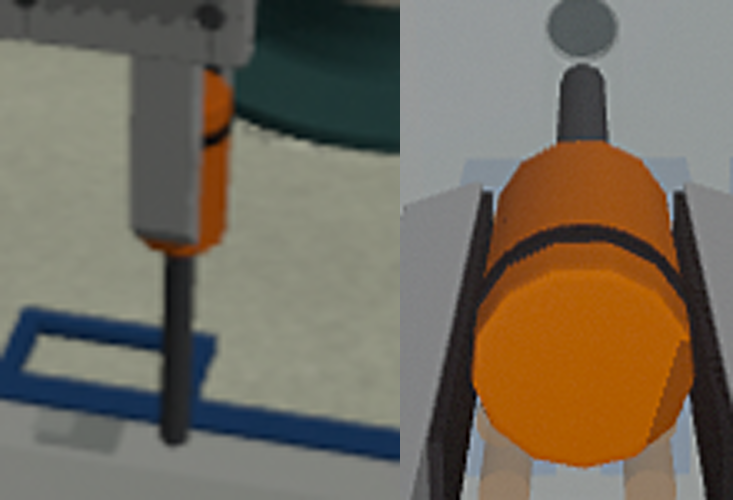

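The probe hangs straight with its tip about under the TCP, at (355,218) in the scene view. I'll go over the cup.

Emit:
step_arm(gripper=[20, 20, 20, 20, 20, 20, 20, 20, 20, 20, 20, 20, 20, 20, 20, 20, 20, 20], translation=[[-0.012, -0.006, 0], [-0.04, -0.02, 0], [-0.07, -0.035, 0], [-0.1, -0.05, 0], [-0.13, -0.065, 0], [-0.16, -0.08, 0], [-0.19, -0.095, 0], [-0.22, -0.11, 0], [-0.25, -0.125, 0], [-0.28, -0.14, 0], [-0.31, -0.155, 0], [-0.34, -0.17, 0], [-0.365, -0.183, 0], [-0.385, -0.193, 0], [-0.396, -0.198, 0], [-0.4, -0.2, 0], [-0.4, -0.2, 0], [-0.4, -0.2, 0]], yaw=[0, 0, 0, 0, 0, 0, 0, 0, 0, 0, 0, 0, 0, 0, 0, 0, 0, 0])

```text
time: 5.55
tool_pos: [0.4169, -0.3456, 0.2511]
ee_rot: [-3.141, -0.001, 1.691]
contact_force: [-0.7, 0.7, 0.2]
opening: 0.0278
```

Run:
```python
from h import *
s=observe(); im=vision.grab_frame('wrist'); cv2.imwrite("pics/w3.png",im[:,:,::-1])
t=vision.grab_frame('top'); cv2.imwrite("pics/t3.png",t[:,:,::-1])
sc=vision.grab_frame('scene'); cv2.imwrite("pics/s3.png",sc[:,:,::-1])
b=im[:,:,::-1]
cv2.imwrite("pics/c5.png",np.hstack([cv2.resize(b[170:370,230:390],(480,600),interpolation=cv2.INTER_CUBIC),cv2.resize(sc[130:210,160:240,::-1],(320,320)).repeat(1,0)[:600] if 0 else cv2.copyMakeBorder(cv2.resize(sc[100:200,160:240,::-1],(320,400),interpolation=cv2.INTER_CUBIC),0,200,0,0,cv2.BORDER_CONSTANT)]))
print(s['tool_pos'],s['ee_rot'])
print(proj('wrist',[[.415,-.348,.1],s['tool_pos']*[1,1,0]+[0,0,.15]],s))
```

```text
[ 0.41685745 -0.34558454  0.25106375] [-3.14139196e+00 -9.19696958e-04  1.69119591e+00]
[[311.35039649 232.26737631]
 [313.74473974 245.4053811 ]]
```

View pics/c5.png

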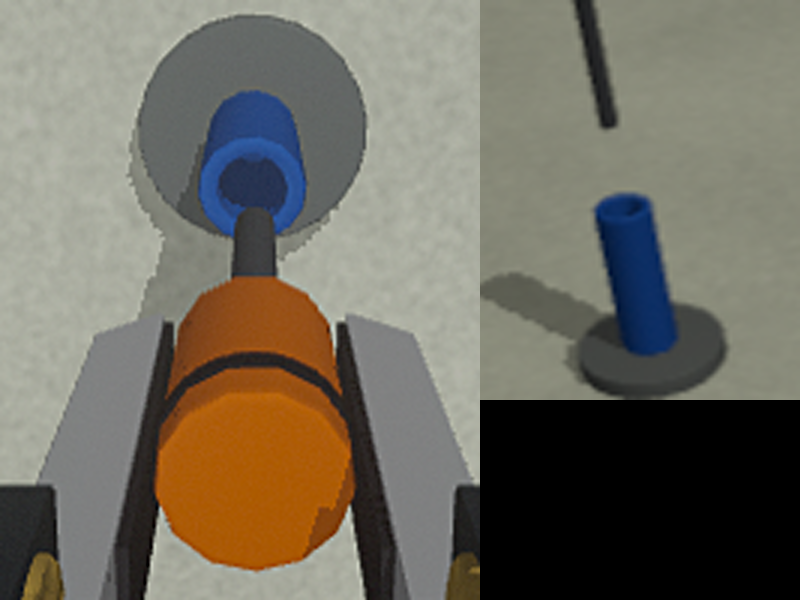

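Run:
```python
from h import *
s=observe()
R=Ro.from_euler('xyz',s['ee_rot']).as_matrix()
c=onz('wrist',(230+254.5/3-.5,170+187.5/3-.5),.1,s); t=onz('wrist',(230+254.5/3-.5,170+219.5/3-.5),.15,s)
print(c,t,'tip in tool',R.T@(t-s['tool_pos']))
to(c,1.69)
# cup in scene from crop (625,207): x=160+(625-480)/4, y=100+207/4
uv=(160+145.5/4-.5,100+207.5/4-.5); print(uv, onz('scene',uv,.1)); print('tip scene',(160+128.5/4-.5,100+122.5/4-.5), proj('scene',[s['tool_pos']*[1,1,0]+[0,0,.15]]))
```

```text
[ 0.41770348 -0.34778823  0.1       ] [ 0.41716786 -0.34375944  0.15      ] tip in tool [0.00189732 0.00045439 0.10147679]
tool shift [-0.0022  0.0005  0.1515] yaw 0.0017
(195.875, 151.375) [ 0.41415822 -0.35061241  0.1       ]
tip scene (191.625, 130.125) [[192.68072858 131.65381758]]
```

Emit:
step_arm(gripper=[20, 20, 20, 20, 20, 20, 20, 20], translation=[[-0.0035, 0.0005, 0], [-0.0035, 0.0005, 0.015], [-0.0035, 0.0005, 0.03], [-0.0035, 0.0005, 0.04], [-0.0035, 0.0005, 0.047], [-0.0035, 0.0005, 0.053], [-0.0035, 0.0005, 0.058], [-0.0035, 0.0005, 0.058]], yaw=[0, 0, 0, 0, 0, 0, 0, 0])

```text
time: 6.37
tool_pos: [0.417, -0.3502, 0.1928]
ee_rot: [-3.141, -0.001, 1.69]
contact_force: [-0.7, 0.2, -0.3]
opening: 0.0277
```

Run:
```python
from h import *
s=observe(); im=vision.grab_frame('wrist')
sc=vision.grab_frame('scene')
b=im[:,:,::-1]
cv2.imwrite("pics/c6.png",np.hstack([cv2.resize(b[170:370,230:390],(480,600),interpolation=cv2.INTER_CUBIC),cv2.copyMakeBorder(cv2.resize(sc[100:200,160:240,::-1],(320,400),interpolation=cv2.INTER_CUBIC),0,200,0,0,cv2.BORDER_CONSTANT)]))
print(s['tool_pos'],s['contact_force'])
```

```text
[ 0.41701337 -0.35017258  0.19276561] [-0.66621861  0.24792328 -0.2517356 ]
```

View pics/c6.png

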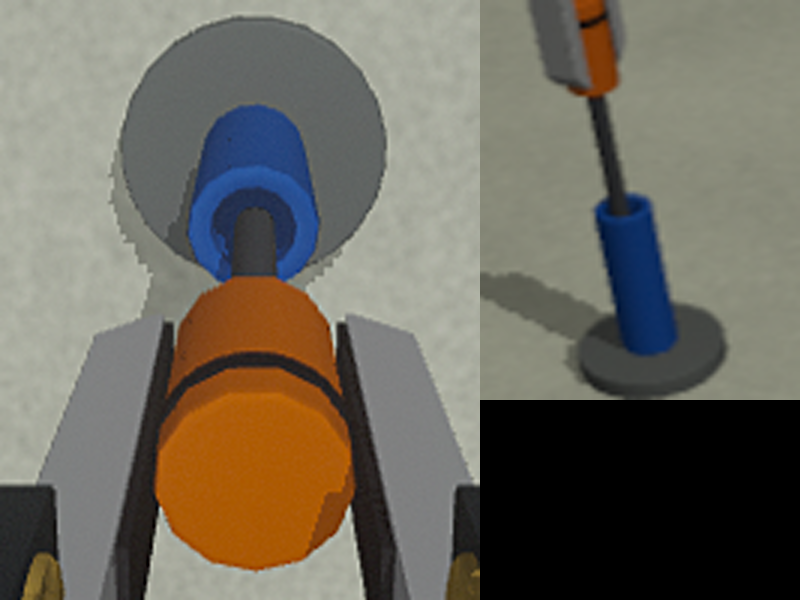

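Emit:
step_arm(gripper=[20, 20, 20, 20, 20, 20], translation=[[0.001, 0, 0.01], [0.001, 0, 0.02], [0.001, 0, 0.03], [0.001, 0, 0.037], [0.001, 0, 0.04], [0.001, 0, 0.04]], yaw=[0, 0, 0, 0, 0, 0])

```text
time: 6.97
tool_pos: [0.4167, -0.3491, 0.1524]
ee_rot: [-3.141, -0.001, 1.69]
contact_force: [0.2, -0.5, 0.0]
opening: 0.0277
```

Run:
```python
from h import *
s=observe(); im=vision.grab_frame('wrist')
sc=vision.grab_frame('scene')
b=im[:,:,::-1]
cv2.imwrite("pics/c7.png",np.hstack([cv2.resize(b[190:290,270:350],(400,500),interpolation=cv2.INTER_CUBIC),cv2.resize(sc[120:180,170:218,::-1],(400,500),interpolation=cv2.INTER_CUBIC)]))
print(s['tool_pos'],s['contact_force'],s['wrist_torque'])
```

```text
[ 0.41672844 -0.34905477  0.1524221 ] [ 0.19282485 -0.50310156  0.03987051] [-0.02108133 -0.07521393 -0.02525895]
```

View pics/c7.png

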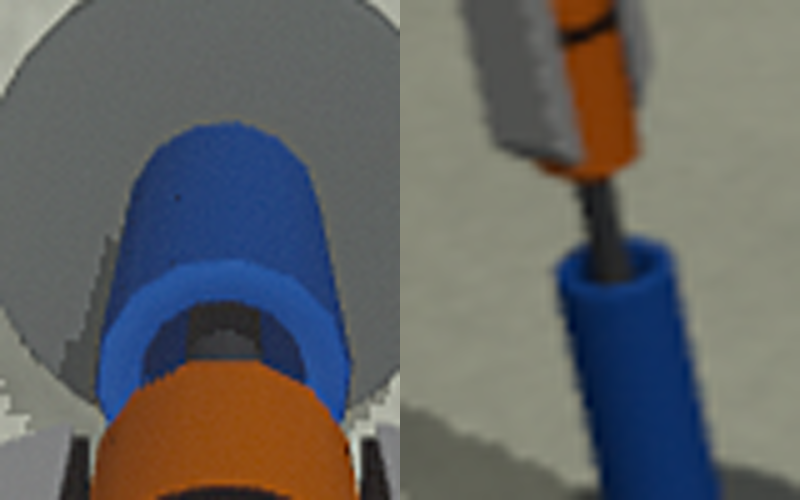

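Emit:
step_arm(gripper=[20, 20, 20, 20, 20, 20, 20], translation=[[0, 0, 0.01], [0, 0, 0.019], [0, 0, 0.025], [0, 0, 0.028], [0, 0, 0.029], [0, 0, 0.029], [0, 0, 0.029]], yaw=[0, 0, 0, 0, 0, 0, 0])

```text
time: 7.65
tool_pos: [0.4172, -0.3494, 0.1246]
ee_rot: [3.141, 0.0, 1.69]
contact_force: [0.5, -0.0, -0.3]
opening: 0.0279
```

Emit:
step_arm(gripper=[32, 34, 38, 42, 50, 60, 70, 70], translation=[[0, 0, 0], [0, 0, 0], [0, 0, 0], [0, 0, 0], [0, 0, 0], [0, 0, 0], [0, 0, 0], [0, 0, 0]], yaw=[0, 0, 0, 0, 0, 0, 0, 0])

```text
time: 8.32
tool_pos: [0.417, -0.3493, 0.1244]
ee_rot: [-3.142, -0.0, 1.69]
contact_force: [0.1, 0.6, -0.5]
opening: 0.0628
```

Run:
```python
from h import *
s=observe(); im=vision.grab_frame('wrist')
sc=vision.grab_frame('scene')
b=im[:,:,::-1]
cv2.imwrite("pics/c8.png",np.hstack([cv2.resize(b,(400,300)),cv2.resize(sc[120:210,160:240,::-1],(400,450),interpolation=cv2.INTER_CUBIC)[:300]]))
cv2.imwrite("pics/c8.png",cv2.resize(sc[110:210,160:260,::-1],(600,600),interpolation=cv2.INTER_CUBIC))
cv2.imwrite("pics/c8w.png",b)
```

```text
(no output)
```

View pics/c8.png

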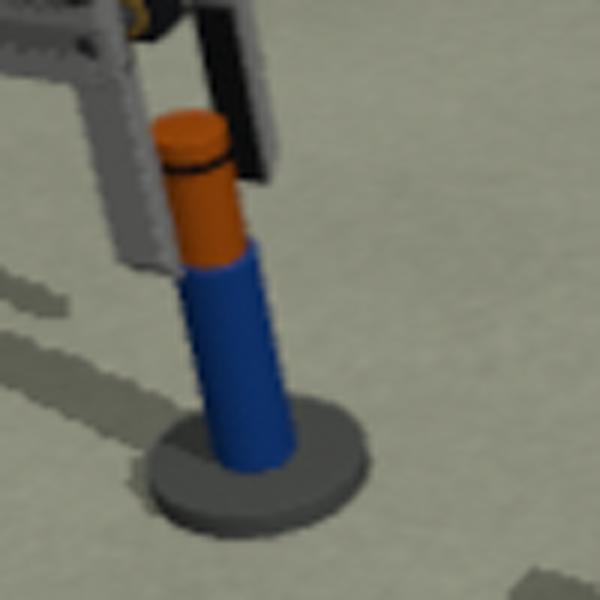

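View pics/c8w.png

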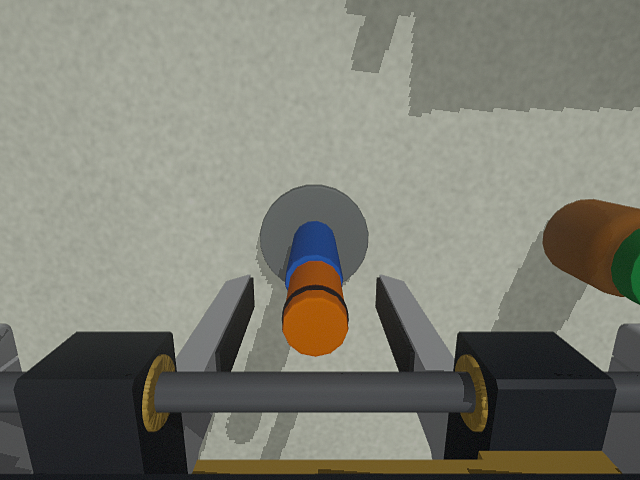

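The probe is seated: the head rests on the rim with nothing leaning. Now up and over to the handle.

Emit:
step_arm(gripper=[70, 70, 70, 70, 70, 70], translation=[[0, 0, -0.01], [0, 0, -0.03], [0, 0, -0.06], [0, 0, -0.09], [0, 0, -0.1], [0, 0, -0.1]], yaw=[0, 0, 0, 0, 0, 0])

```text
time: 8.92
tool_pos: [0.4181, -0.3501, 0.2277]
ee_rot: [3.139, 0.004, 1.69]
contact_force: [-0.1, 0.2, 0.2]
opening: 0.0658
```

```bash
python3 -c "
from h import *
to([.4475,.0095,.2],1.692)"
```

```text
tool shift [0.3536 0.0718 0.0267] yaw -0.0022
```

Emit:
step_arm(gripper=[32, 32, 32, 32, 32, 32, 32, 32, 32, 32, 32, 32, 32], translation=[[0.02, 0.004, 0], [0.05, 0.01, 0], [0.085, 0.017, 0], [0.12, 0.024, 0], [0.155, 0.031, 0], [0.19, 0.038, 0.005], [0.225, 0.045, 0.01], [0.26, 0.053, 0.015], [0.295, 0.06, 0.02], [0.33, 0.067, 0.025], [0.354, 0.072, 0.027], [0.354, 0.072, 0.027], [0.354, 0.072, 0.027]], yaw=[0, 0, 0, 0, 0, 0, 0, 0, 0, 0, 0, 0, 0])

```text
time: 10.0
tool_pos: [0.4461, 0.0117, 0.1969]
ee_rot: [-3.14, -0.001, 1.692]
contact_force: [0.1, -0.2, 0.6]
opening: 0.0302
```

Run:
```python
from h import *
s=observe(); im=vision.grab_frame('wrist'); cv2.imwrite("pics/w9.png",im[:,:,::-1])
print(s['tool_pos'],s['ee_rot'],s['opening'])
m,l,b=blobs(im,(105,150,60),(125,255,255)); print([(tuple(c),st.tolist()) for _,c,st in b])
P=[[.447+o*-.1216,.0094+o*.9926,.101] for o in (-.034,0,.034)]; print(proj('wrist',P,s))
```

```text
[0.44605836 0.0116565  0.1968597 ] [-3.14049324e+00 -5.14828073e-04  1.69234915e+00] 0.030157391791205912
[((np.float64(388.6), np.float64(208.0)), [374, 53, 34, 279, 4412]), ((np.float64(398.7), np.float64(86.3)), [396, 83, 6, 7, 15]), ((np.float64(357.5), np.float64(204.4)), [325, 199, 50, 11, 302]), ((np.float64(324.7), np.float64(280.6)), [313, 212, 31, 88, 609]), ((np.float64(318.1), np.float64(246.1)), [316, 242, 5, 10, 16])]
[[314.71655705 293.75096288]
 [314.76218625 250.39830448]
 [314.81085303 204.15960718]]
```

View pics/w9.png

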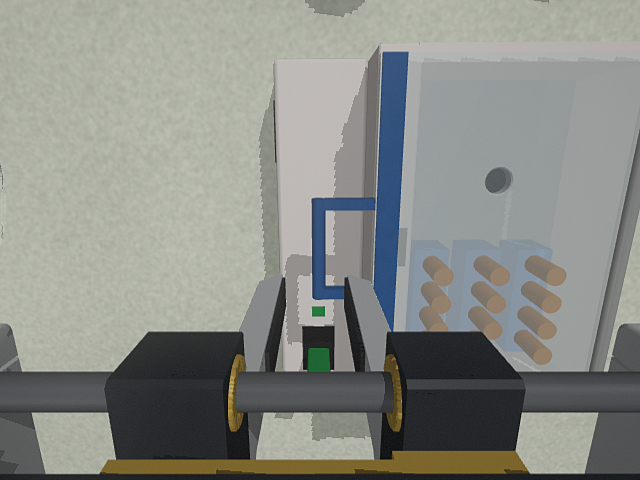

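Emit:
step_arm(gripper=[32, 32, 32, 32, 32, 32, 32, 32], translation=[[-0.002, 0.003, 0.015], [-0.002, 0.003, 0.04], [-0.002, 0.003, 0.065], [-0.002, 0.003, 0.085], [-0.002, 0.003, 0.098], [-0.002, 0.003, 0.106], [-0.002, 0.003, 0.106], [-0.002, 0.003, 0.106]], yaw=[0, 0, 0, 0, 0, 0, 0, 0])

```text
time: 10.72
tool_pos: [0.4498, 0.0085, 0.0916]
ee_rot: [-3.141, -0.0, 1.689]
contact_force: [-0.0, -0.5, 0.2]
opening: 0.03
```

Emit:
step_arm(gripper=[4, 4, 4, 4, 4, 4, 4, 4], translation=[[0, 0, 0], [0, 0, 0], [0, 0, 0], [0, 0, 0], [0, 0, 0], [0, 0, 0], [0, 0, 0], [0, 0, 0]], yaw=[0, 0, 0, 0, 0, 0, 0, 0], newtons=15)

```text
time: 11.38
tool_pos: [0.4492, 0.0088, 0.0918]
ee_rot: [-3.141, 0.001, 1.69]
contact_force: [-6.8, -0.7, 9.7]
opening: 0.0094
```

Emit:
step_arm(gripper=[4, 4, 4, 4, 4, 4, 4], translation=[[0, -0.002, 0], [0, -0.002, -0.002], [0, -0.002, -0.004], [0, -0.002, -0.006], [0, -0.002, -0.007], [0, -0.002, -0.007], [0, -0.002, -0.007]], yaw=[0, 0, 0, 0, 0, 0, 0])

```text
time: 11.97
tool_pos: [0.4493, 0.0088, 0.0993]
ee_rot: [3.138, 0.0, 1.69]
contact_force: [7.9, 0.2, -2.6]
opening: 0.0095
```

Emit:
step_arm(gripper=[4, 4, 4, 4, 4], translation=[[0, 0, -0.002], [0, 0, -0.003], [0, 0, -0.004], [0, 0, -0.004], [0, 0, -0.004]], yaw=[0, 0, 0, 0, 0])

```text
time: 12.38
tool_pos: [0.4496, 0.0089, 0.1033]
ee_rot: [3.138, 0.0, 1.69]
contact_force: [9.5, -0.5, -2.2]
opening: 0.009
```

Run:
```python
from h import *
s=observe(); im=vision.grab_frame('wrist'); sc=vision.grab_frame('scene')
cv2.imwrite("pics/w10.png",im[:,:,::-1])
cv2.imwrite("pics/s10.png",cv2.resize(sc[140:320,220:430,::-1],None,fx=3.3,fy=3.3,interpolation=cv2.INTER_CUBIC))
print(s['contact_force'],s['opening'],s['tool_pos'])
```

```text
[ 9.50372896 -0.50636725 -2.16920085] 0.008950563987777726 [0.44955827 0.00890493 0.10333851]
```

View pics/w10.png

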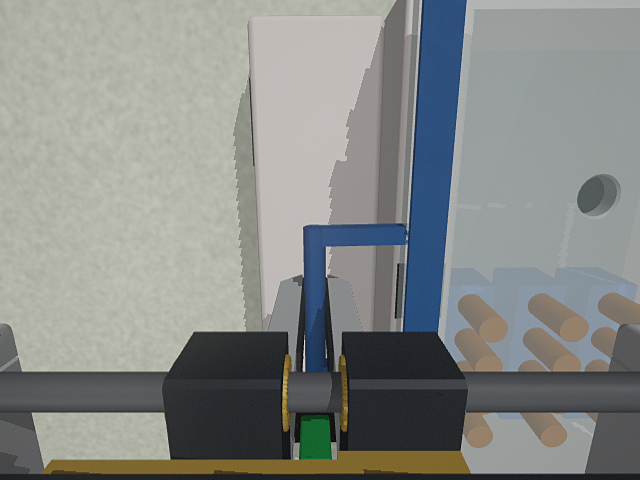

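View pics/s10.png

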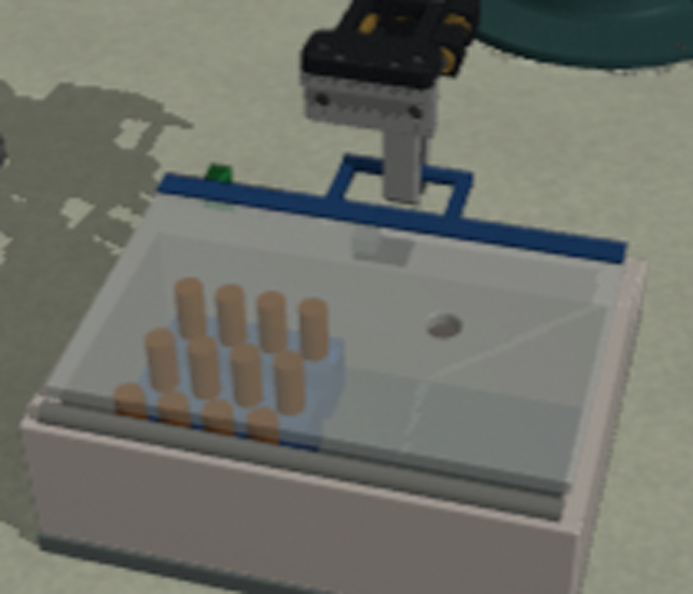

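Emit:
step_arm(gripper=[4, 4, 4, 4, 4, 4], translation=[[0, 0.0015, 0], [0, 0.0015, -0.002], [0, 0.0015, -0.004], [0, 0.0015, -0.006], [0, 0.0015, -0.006], [0, 0.0015, -0.006]], yaw=[0, 0, 0, 0, 0, 0])

```text
time: 12.98
tool_pos: [0.45, 0.0089, 0.109]
ee_rot: [3.14, 0.0, 1.69]
contact_force: [6.5, -0.3, -3.0]
opening: 0.0094
```

Run:
```python
from h import *
s=observe(); im=vision.grab_frame('wrist'); sc=vision.grab_frame('scene')
cv2.imwrite("pics/w11.png",im[:,:,::-1]); cv2.imwrite("pics/s11.png",sc[:,:,::-1])
old=cv2.imread("pics/w10.png")[:,:,::-1].copy()
for i in (old,im):
    m,l,b=blobs(i,(105,150,60),(125,255,255),300); print([(tuple(c),st.tolist()) for _,c,st in b])
for z in (.083,.096,.101,.108,.113):
    print(z,proj('wrist',[[.4485+.038*-.1216,.0089+.038*.9926,z]],s))
cv2.imwrite("pics/c11.png",np.hstack([old[200:300,260:420,::-1],im[200:300,260:420,::-1]]).repeat(2,0).repeat(2,1))
```

```text
[((np.float64(432.9), np.float64(159.8)), [403, 0, 63, 334, 12633]), ((np.float64(375.4), np.float64(235.6)), [324, 224, 83, 23, 1131]), ((np.float64(314.7), np.float64(326.2)), [305, 262, 23, 109, 1513])]
[((np.float64(432.2), np.float64(160.3)), [403, 0, 62, 333, 12406]), ((np.float64(371.4), np.float64(235.3)), [322, 224, 87, 23, 1341]), ((np.float64(314.8), np.float64(323.7)), [305, 259, 23, 112, 1629])]
0.083 [[310.37864728 213.8566673 ]]
0.096 [[310.17564539 218.93720173]]
0.101 [[310.08993932 221.08217027]]
0.108 [[309.96182663 224.28845031]]
0.113 [[309.8639418 226.7382168]]
```

View pics/c11.png

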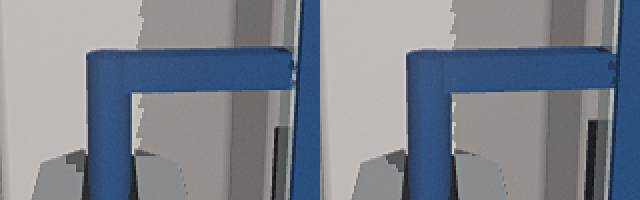

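The bar's pixels stay the same in the tool frame over the last 6 mm of lift. With 17 mm of rise and only about 3 N, the cover is free and not caught, so the slide stays untouched. Continuing along the arc.

Emit:
step_arm(gripper=[4, 4, 4, 4, 4, 4, 4, 4, 4, 4, 4], translation=[[0, 0.002, -0.009], [0, 0.0035, -0.018], [0, 0.005, -0.0266], [0, 0.008, -0.0373], [0, 0.011, -0.0478], [0, 0.0147, -0.0582], [0, 0.019, -0.0683], [0, 0.0237, -0.0783], [0, 0.029, -0.088], [0, 0.029, -0.088], [0, 0.029, -0.088]], yaw=[0, 0, 0, 0, 0, 0, 0, 0, 0, 0, 0], newtons=20)

```text
time: 14.0
tool_pos: [0.477, 0.0124, 0.1971]
ee_rot: [-3.139, 0.0, 1.69]
contact_force: [-11.1, -2.2, 3.9]
opening: 0.0093
```

Run:
```python
from h import *
s=observe(); im=vision.grab_frame('wrist'); sc=vision.grab_frame('scene')
cv2.imwrite("pics/w12.png",im[:,:,::-1]); cv2.imwrite("pics/s12.png",sc[:,:,::-1])
print(s['contact_force'],s['opening'])
```

```text
[-11.08783688  -2.24355889   3.87054716] 0.00931608447010173
```

View pics/s12.png

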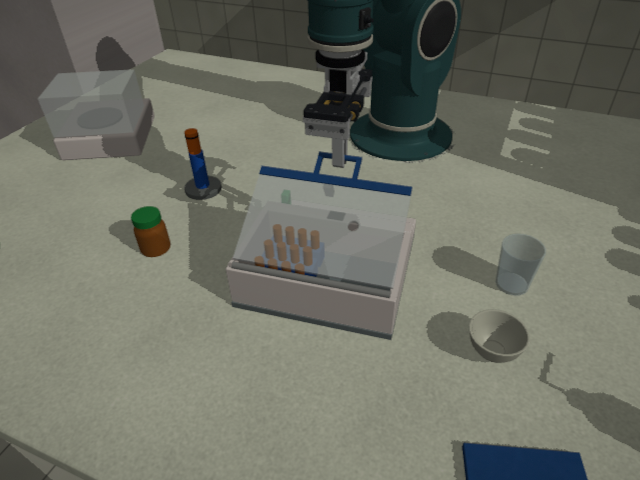

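View pics/w12.png

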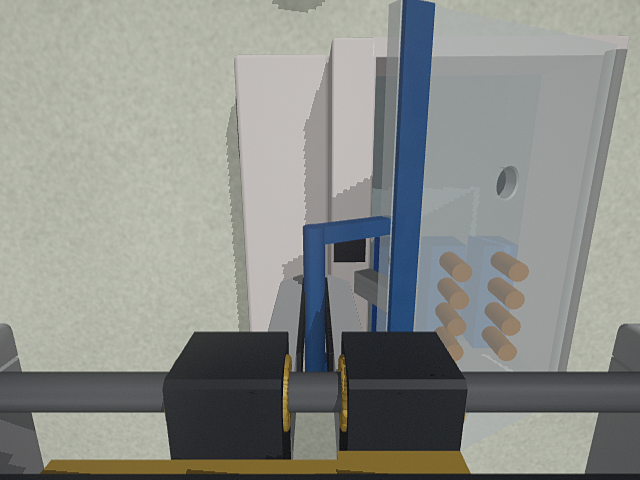

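Emit:
step_arm(gripper=[4, 4, 4, 4, 4, 4, 4, 4, 4, 4, 4, 4], translation=[[0, 0.0045, -0.0094], [0, 0.0105, -0.0185], [0, 0.0171, -0.0273], [0, 0.0242, -0.0358], [0, 0.0316, -0.0439], [0, 0.0394, -0.0516], [0, 0.0477, -0.0589], [0, 0.052, -0.0624], [0, 0.052, -0.0624], [0, 0.052, -0.0624], [0, 0.052, -0.0624], [0, 0.052, -0.0624]], yaw=[0, 0, 0, 0, 0, 0, 0, 0, 0, 0, 0, 0])

```text
time: 15.1
tool_pos: [0.5293, 0.0189, 0.2608]
ee_rot: [-3.14, 0.0, 1.69]
contact_force: [-17.7, -2.3, 19.7]
opening: 0.0093
```

Run:
```python
from h import *
s=observe(); im=vision.grab_frame('wrist'); sc=vision.grab_frame('scene'); t=vision.grab_frame('top')
cv2.imwrite("pics/w13.png",im[:,:,::-1]); cv2.imwrite("pics/s13.png",sc[:,:,::-1]); cv2.imwrite("pics/t13.png",t[:,:,::-1])
print(s['contact_force'],s['opening'],s['tool_pos'],s['joint_pos'].round(2))
# expected blue strip front-edge corners for theta
q=(.5662,.0240,.1219)
def w(x,y,z):
    c,s_=np.cos(q[2]),np.sin(q[2]); return [c*x-s_*y+q[0],s_*x+c*y+q[1],z]
for th in (.5,.8,.87,.95):
    P=[w(.1-.175*np.cos(th)+.008*np.sin(th),y,.092+.175*np.sin(th)+.008*np.cos(th)) for y in (-.132,.132)]
    print(th,proj('scene',P).round(1).tolist(),proj('top',P).round(1).tolist())
```

```text
[-17.72427238  -2.26617661  19.73689338] 0.009278223902611614 [0.52934158 0.01891837 0.26079886] [ 0.44  0.26 -0.63  1.78  0.17  1.15 -0.12]
0.5 [[262.2, 167.5], [412.8, 189.1]] [[379.2, 249.8], [243.3, 250.0]]
0.8 [[252.4, 157.3], [412.3, 179.6]] [[381.1, 228.5], [241.1, 228.7]]
0.87 [[249.6, 156.1], [411.9, 178.6]] [[381.4, 222.7], [240.7, 222.9]]
0.95 [[246.3, 155.3], [411.3, 178.2]] [[381.7, 215.8], [240.3, 216.0]]
```

View pics/s13.png

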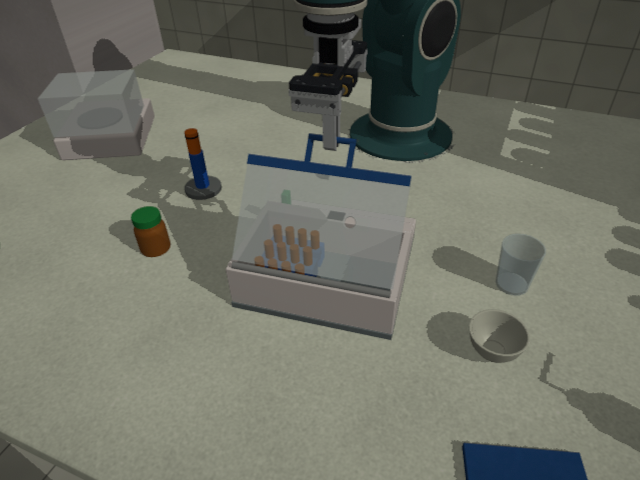

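View pics/t13.png

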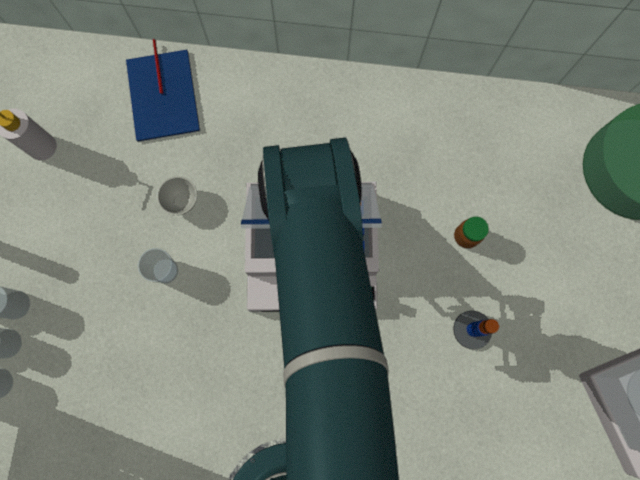

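Emit:
step_arm(gripper=[4, 4, 4, 4, 4, 4], translation=[[0, -0.001, -0.001], [0, -0.0018, -0.0018], [0, -0.0018, -0.0018], [0, -0.0018, -0.0018], [0, -0.0018, -0.0018], [0, -0.0018, -0.0018]], yaw=[0, 0, 0, 0, 0, 0])

```text
time: 15.75
tool_pos: [0.5292, 0.0188, 0.2613]
ee_rot: [3.139, -0.001, 1.69]
contact_force: [9.0, 1.9, -12.0]
opening: 0.0092
```

Emit:
step_arm(gripper=[4, 4, 4, 4, 4, 4, 4, 4, 4, 4, 4, 4], translation=[[0, 0, 0], [0, 0, 0], [0, 0, 0], [0, 0, 0], [0, 0, 0], [0, 0, 0], [0, 0, 0], [0, 0, 0], [0, 0, 0], [0, 0, 0], [0, 0, 0], [0, 0, 0]], yaw=[0, 0, 0, 0, 0, 0, 0, 0, 0, 0, 0, 0])

```text
time: 16.75
tool_pos: [0.5291, 0.0188, 0.2613]
ee_rot: [3.139, -0.001, 1.69]
contact_force: [7.9, 1.9, -11.7]
opening: 0.0092
```

Run:
```python
from h import *
s=observe(); sc=vision.grab_frame('scene'); im=vision.grab_frame('wrist')
cv2.imwrite("pics/s14.png",np.hstack([cv2.resize(sc[110:220,150:430,::-1],(800,314),interpolation=cv2.INTER_CUBIC)])); cv2.imwrite("pics/w14.png",im[:,:,::-1])
print(s['contact_force'],s['opening'],s['tool_pos'],s['joint_velocities'].round(4))
```

```text
[  7.94492796   1.87436495 -11.67448028] 0.009164242811878153 [0.52913937 0.01881878 0.26130452] [ 0.0015 -0.0009 -0.0002 -0.0002 -0.      0.0024 -0.0007]
```

View pics/s14.png

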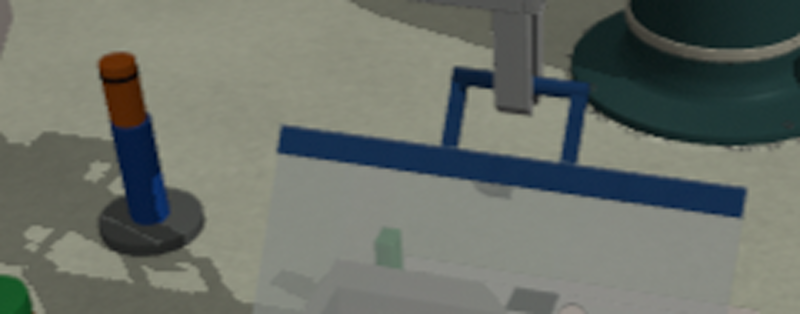

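View pics/w14.png

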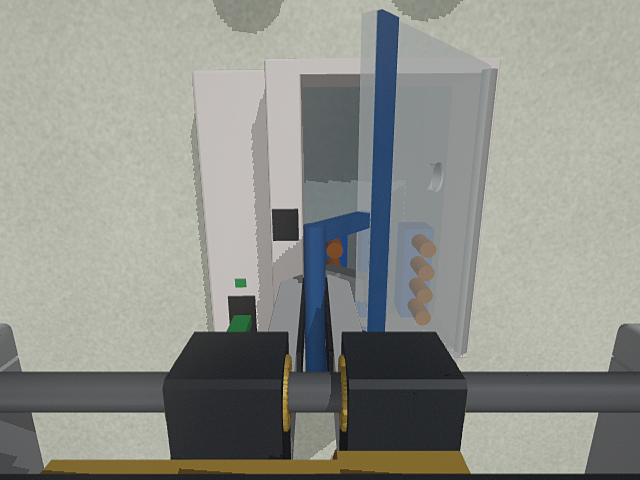

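Everything is still: the cover is open about 0.88 rad and firmly held, and the probe is upright in the cup. Handing in.

```bash
python3 -c "
from cell import robot
print(robot.hand_in())"
```

```text
the job is handed in; nothing more can be done
None
```

The probe is standing in the blue cup and let go, and the job was handed in with the gripper holding the cover open at about 50 degrees. No verdict came back.

- **Probe:** I drew it straight out of the port and lowered it into the cup. The pictures show its head resting on the rim and the probe upright, both after release and at the end.
- **Tug:** With the release slide untouched, the handle rose 17 mm on about 3 N, well past the 8 mm where a caught cover stops. The bar also kept its place between the fingers in two wrist pictures. I took the catch to be free, so I never pushed the slide.
- **Cover:** I lifted it along its arc to about 0.87–0.9 rad, judged from the cover's front edge in the scene and top views. In the last reading the arm was still and the grip was on the bar at 9.2 mm opening. About 14 N of strain remained between arm and bar.
- **Bystanders:** I never went near the beaker, jar or dish, and they look unmoved in the last scene and top views.
- **Disagreement:** The wrist camera placed the probe and the handle about 2.5 mm further forward than the top camera did. I aimed by the wrist view and got both grips. When I closed on the handle, the side force suggested the bar was nearer the middle of the two estimates.

The clock stood at about 17 s of the 72 s allowed.

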